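# Turn over a tin and its drain board on the drying rack

## Robot

A 6-joint arm with a two-finger parallel gripper is mounted at the origin on the work surface. World frame = base frame: x ahead of the robot, y to its left, z up, the work surface at z = 0. Lengths are in m, angles in rad, forces in N, time in s.
With the tool pointing down it reaches from about 0.35 to 0.875 m from the base axis. Payload 4.2 kg.
Tool frame: the origin (TCP) lies midway between the tips of the shut fingers; the grasp point (between the pads) lies 19 mm behind it (r.tcp_to_grasp is the distance from the TCP to the grasp point, in m); z points along the fingers, y is the line along which they close (so a half turn about z gives the same grasp; the last joint's range is limited). The gripper opens to 85 mm and grips with 20 to 120 N. Pads are 22 mm wide; open, the fingers measure 114 mm over their backs; the gripper's body (76 mm by 85 mm) begins 54 mm behind the grasp point. The pads swing forward as they close: fully open they stand 13 mm farther back than shut.
Start: joints at [-1.016, 0.385, 0.008, 0, -1.194, -0.259], TCP at [0.182, -0.598, 0.231] pointing down, gripper open.
Joint ranges: [-3.14, 3.14], [-1.21, 2.06], [-1.07, 1.41], [-3.16, 2.05], [-2.99, -0.16], [-3.1, 3.1]. Speed limits (rad/s): [2.79, 2.79, 3.14, 3.14, 3.14, 3.14].

## Interface

Orientations are given as a unit quaternion [x, y, z, w].
In Python, from station import r gives the robot as it stands.
- The arm moves only by the tool jog_arm, never from a script. Its argument "moves" is a list of rows, each an object of numbers: "dx", "dy", "dz": the shift along the tool's x, y, z scaled (see below); "roll": the turn about the tool's z scaled (see below); "grip": the closure, from -1 (fully open) to 1 (shut), so that 0 is half open. In form: [{"dx": .., "dy": .., "dz": .., "roll": .., "grip": ..}, ...]. A call has 1 to 8 rows; each row shifts and turns the commanded pose from where the row before left it, along the tool's axes as they then stand; what a row does not reach is not made up. The controller multiplies each number of a shift by 0.05 m and each number of a turn by 0.12 rad. A row lasts 1/12 s, in which the tool goes at most 41.7 mm and 7.16 degrees, less where a joint would pass 70% of its speed; a pose out of reach is approached as far as the arm can. A call with a number of a shift or a turn outside -1 to 1 is refused whole. A call with a gripper value outside its range is refused whole. The fingers move at their own pace and stop on an object; "squeeze" is the grip in N (left out, the last holds). Time passes only in rows, so rows that do not move let the fingers close. It gives the time, the measured TCP pose, the force, the opening and the grip force at its end, in the units of the state.
- r.get_state(): the state, without advancing time (a new reading comes with each control period).
- r.camera(name): name is "scene" or "side" or "wrist"; returns (picture, depth): 480x640x3 uint8, red, green, blue; 480x640 float32, m along the optical axis (not along the pixel's ray), 0 where there is no reading.
- r.calibration(name): a dict with "K" (3x3 intrinsics, pixels), "extrinsics" (4x4, takes a point from camera to world coordinates); the wrist camera has in their place "T_tool_cam" (4x4, takes a point from camera to tool coordinates, whose origin is the TCP and whose axes are the flange's). Camera axes: x right, y up, looking along -z (the intrinsics and any distortion apply to the point x, -y, -z); pixel columns grow to the right and rows downward; lengths in m; the calibration is good to about 2 mm. A picture is of the moment at which its call begins: read the wrist's pose just before it. calibration takes no time and is no camera call.
- r.job_done(): hands the job in; it is judged then, once.
The state is a dict: "time": time; "qpos": joint angles; "qvel": joint speeds; "joint_efforts": joint torques, N m; "tool_pos": TCP position; "tcp_rot": TCP orientation; "contact_force": force on the tool from outside, world axes, zero at the start; "ft_torque": the same for the moment, N m; "width": finger opening in m; "grasp_force": force on a finger pad.
Only numpy, scipy, OpenCV 4.12 (cv2) and the standard library are available. Lean on these libraries where they do the work, as an engineer would, in place of code of your own. Each camera call takes 0.05 s, during which the arm holds its last target. There are 200 camera calls.

## Task

The washed tin lies mouth up on the blue sloped drying rack with its green drain board on top, so it cannot drain. Turn the two over together, keeping the board closed on the mouth all the while, and set them (don't drop them) back on the same rack, squarely, roughly in the middle, lower edges on the ledge: board now lying on the slope, tin on top of it mouth down. Let go and leave everything else alone.

Things in the scene. Friction and masses are not known exactly. Their poses are not given: they have to be found in the camera images.
- rack: Small drying rack fixed to the table. Black base plate 170 x 200 mm on the table, blue sloped seat above it on steel legs, about 110 mm tall. Origin on the table under the middle of the rack; z up; x level, the way the slope runs downhill (roughly away from the robot); y along the rack's width.
- seat: The rack's blue seat, sloping 50 degrees from level. Origin: mid-width, in the bottom corner where back rails and ledge meet, 30 mm above the table. x points down the slope, y along the width, z square out of the slope (50 degrees off vertical). Things lie on the rails (plane z = 0) with their lower edge on the ledge (plane x = 0).
- ledge_lip (a point): Top middle of the lip at the ledge's outer end, at x = -12, z = 76 mm in the seat's frame. The ledge is 200 mm wide and 74 mm deep from the rails to the lip; the lip stands 12 mm high.
- rail_end (a point): Middle between the upper ends of the two back rails, at x = -85, z = 0 mm in the seat's frame. The rails are 10 mm wide, at y = +-55 mm: the 100 mm between them is open, so a finger can go in behind the tin there, and nothing is behind it above them.
- tin: Rectangular steel tin, 110 (x) x 160 (y) x 36 mm deep (z), walls and floor 4 mm, about 0.26 kg. Origin: centre of the outside of its flat bottom; z points from the bottom to the open mouth. At the start it lies mouth up on the seat, x down the slope, a 160 mm edge on the ledge, its upper 25 mm sticking out past the rails.
- tin_mouth (a point): Centre of the tin's open mouth, in the plane of the rim, 36 mm from the bottom along the tin's z.
- board: Green drain board with dark slots, 110 (x) x 160 (y) x 10 mm, about 0.16 kg, on the tin's rim, edges flush: the pair is 46 mm thick. A block 94 x 144 x 8 mm under it sits loosely in the mouth (4 mm play, no lock). Origin: centre of the face that meets the rim; z points to the slotted outer face. At the start its axes match the tin's.
- cups: Bystander, loose, to be left alone: stack of translucent white deli cups, 96 mm wide, 116 mm tall.
- spice: Bystander, loose, to be left alone: spice jar with red cap, 52 mm wide, 110 mm tall.
- spatula: Bystander, loose, to be left alone: spatula 240 mm long lying flat; origin near its middle.
- bowl: Bystander, loose, to be left alone: white bowl 150 mm wide, 60 mm tall.
- jug: Bystander, loose, to be left alone: white plastic mug 90 mm wide, 100 mm tall.
- oil: Bystander, loose, to be left alone: amber oil bottle 68 mm wide, 200 mm tall.
- carton: Bystander, loose, to be left alone: yellow carton 80 x 110 x 170 mm tall.
Mind the look-alikes: they are no part of the job. Several things have the shape of the board; the one meant has the colours described above. Leave any pink look-alike of the tin alone.

How it is judged:
On the way:
1. tin and board are turned over together, closed, both upside down (angle between each of tin, board's own z axis and vertical above 1.9 rad and distance between tin_mouth and board below 0.012 m), for 0.1 s.
At the end, for the whole second after the job is handed in: At rest upside down on the seat, tin on board: board origin 10 and tin bottom 46 mm off the slope (-10/+12), each within 0.17 rad of the slope, 0.20 rad of square, centre 40-75 mm up from the ledge and 45 mm of mid-width, mouth within 12 mm of the board (x of tin in the frame of seat between -0.075 and -0.04 m and y of tin in the frame of seat between -0.045 and 0.045 m and z of tin in the frame of seat between 0.036 and 0.058 m and angle between the z axis of each of tin, board and the z axis of seat, either way round below 0.17 rad and angle between the x axis of each of tin, board and the x axis of seat, either way round below 0.2 rad and angle between each of tin, board's own z axis and vertical above 2 rad and linear speed of each of tin, board below 0.02 m/s and angular speed of each of tin, board below 0.2 rad/s and x of board in the frame of seat between -0.075 and -0.04 m and y of board in the frame of seat between -0.045 and 0.045 m and z of board in the frame of seat between 0 and 0.022 m and distance between tin_mouth and board below 0.012 m); the robot touches nothing.
It fails at once if tin and board come apart: mouth and board centre more than 20 mm from each other (distance between tin_mouth and board above 0.02 m).
It fails at once if tin or board is dropped (moves faster than 0.5 m/s with no finger on either) ((linear speed of tin above 0.5 m/s and contact force between the fingers and tin below 0.05 N and contact force between the fingers and board below 0.05 N) or (linear speed of board above 0.5 m/s and contact force between the fingers and tin below 0.05 N and contact force between the fingers and board below 0.05 N)).
It fails at once if a bystander is moved more than 40 mm (distance of any of cups, spice, spatula, bowl, jug, oil, carton from where it was at the start of the episode above 0.04 m).
It also fails if it takes over 45 s, if anything falls off the work surface, if the arm or the gripper's body presses on something with over 40 N, if the wrist force passes 120 N, or if a joint passes its speed limit or range.

## Working session

There is one attempt and no reset: what is moved stays moved. The work goes in short steps, Python scripts to look and compute and a tool call to move; the robot and the scene stay as the last step left them, time stands still between calls to the robot, and variables do not carry over. Pictures are saved under pics/ and viewed, at most 10 in all, crops included, and the job is handed in when it is done.

Besides the shell and the picture viewer there is one more tool, called after ">>>" in YAML: its name, and indented under it one key for each argument. jog_arm: Moves the arm, as the interface text tells. Shifts and turns lie within -1 to 1; 1 stands for 0.05 m of shift or 0.12 rad of turn. Its arguments: {"type":"object","properties":{"moves":{"type":"array"},"squeeze":{"type":"number"}},"required":["moves"]}

```bash
mkdir -p pics; ls
cat > h.py <<'E'
from station import r
import numpy as np, cv2
def shot(n):
    s=r.get_state(); im,d=r.camera(n); c=r.calibration(n); K=np.array(c["K"])
    if "extrinsics" in c: T=np.array(c["extrinsics"])
    else:
        from scipy.spatial.transform import Rotation as R
        W=np.eye(4); W[:3,:3]=R.from_quat(s["tcp_rot"]).as_matrix(); W[:3,3]=s["tool_pos"]; T=W@np.array(c["T_tool_cam"])
    v,u=np.mgrid[0:480,0:640]
    p=np.stack([(u-K[0,2])/K[0,0]*d,-(v-K[1,2])/K[1,1]*d,-d],-1)@T[:3,:3].T+T[:3,3]
    p[d==0]=np.nan
    return im,d,p,c
E
python3 - <<'E'
from h import *
for n in("scene","side"):
    im,d,p,c=shot(n); cv2.imwrite(f"pics/{n}0.png",im[:,:,::-1]); np.savez(f"{n}0.npz",im=im,p=p)
    print(n,{k:v for k,v in c.items() if k!='extrinsics'},np.round(np.array(c['extrinsics']),3).tolist())
print(r.get_state())
E
```

```text
pics
scene {'K': array([[438.23735627,   0.        , 318.3546593 ],
       [  0.        , 438.23735627, 237.86566674],
       [  0.        ,   0.        ,   1.        ]])} [[-0.512, -0.658, 0.552, 1.306], [0.859, -0.395, 0.325, 0.461], [0.004, 0.641, 0.767, 1.128], [0.0, 0.0, 0.0, 1.0]]
side {'K': array([[476.4941051 ,   0.        , 316.24756372],
       [  0.        , 476.4941051 , 246.16376909],
       [  0.        ,   0.        ,   1.        ]])} [[0.677, 0.446, -0.585, -0.285], [-0.736, 0.39, -0.554, -0.78], [-0.019, 0.805, 0.593, 0.946], [0.0, 0.0, 0.0, 1.0]]
{'time': 0.1, 'qpos': array([-1.01638397e+00,  3.85468322e-01,  6.75576505e-03, -4.21864186e-04,
       -1.19398888e+00, -2.58610561e-01]), 'qvel': array([-9.58242343e-05, -1.71739181e-03,  4.05802422e-03,  2.18504181e-03,
       -4.15967672e-04,  3.46004008e-04]), 'joint_efforts': array([ 9.33702609e-05, -3.93319845e+01,  1.88929939e+01,  4.19788465e+00,
       -2.58072643e-03,  6.50885084e-06]), 'tool_pos': array([ 0.18205949, -0.59735153,  0.23033713]), 'tcp_rot': array([-1.47285253e-01,  9.89093579e-01,  9.52450651e-04, -1.96565104e-04]), 'contact_force': array([-0.65018439, -0.04162737, -0.6864637 ]), 'ft_torque': array([ 0.028022  , -0.0071248 ,  0.02104472]), 'grasp_force': 0.0, 'width': 0.08549754805649566}
```

```bash
sleep 1
```

```text
(no output)
```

View pics/scene0.png

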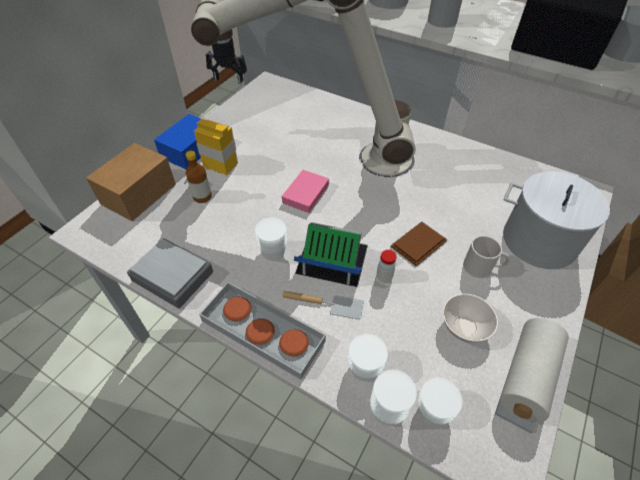

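View pics/side0.png

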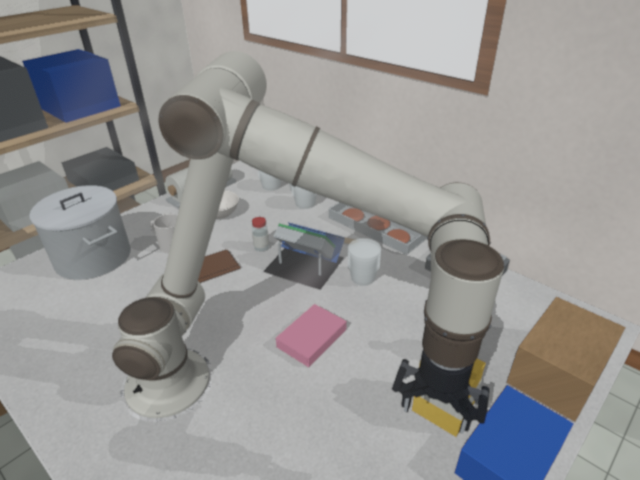

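The scene view shows the pair at about pixel (332,246), with the blue ledge in front at (330,266). The cups (270,238) and the spice jar (387,265) stand close on either side. The side view shows the rack from behind at about (308,245), with nothing behind it except the pink look-alike.

Run:
```python
from h import *
for n in("scene","side"):
    z=np.load(f"{n}0.npz"); im,p=z["im"],z["p"]
    hsv=cv2.cvtColor(im,cv2.COLOR_RGB2HSV)
    v,u=np.mgrid[0:480,0:640]
    roi=(abs(u-332)<60)&(abs(v-248)<50) if n=="scene" else (abs(u-308)<50)&(abs(v-245)<45)
    for nm,lo,hi in(("green",(45,70,30),(85,255,255)),("blue",(100,100,30),(130,255,255)),("dark",(0,0,0),(180,255,45))):
        m=(cv2.inRange(hsv,lo,hi)>0)&roi
        q=p[m];q=q[np.isfinite(q).all(1)]
        if len(q)<20: print(n,nm,len(q)); continue
        if nm=="dark": q=q[q[:,2]<0.03]
        print(n,nm,len(q),"med",np.median(q,0).round(3),"2/98",np.percentile(q,[2,98],0).round(3).tolist())
        if nm!="blue":
            c=np.median(q,0)
            for _ in range(4):
                U,S,V=np.linalg.svd(q-c); nn=V[2]*np.sign(V[2][2]); e=(q-c)@nn; q=q[abs(e)<max(.004,2*e.std())]; c=q.mean(0)
            rect=cv2.minAreaRect((q[:,:2]*1000).astype(np.float32))
            print("   plane n",nn.round(3),"tilt",np.degrees(np.arccos(nn[2])).round(1),"az",np.degrees(np.arctan2(nn[1],nn[0])).round(1),"rms",e.std().round(4),"xyrect",rect,"z",np.percentile(q[:,2],[1,50,99]).round(3))
            if nm=="green":
                y=np.cross([0,0,1],nn);y/=np.linalg.norm(y);x=np.cross(y,nn)
                a=(q-c)@np.stack([x,y,nn],1); lo,hi=a.min(0),a.max(0); print("   ext",lo.round(3),hi.round(3)); ctr=c+x*(lo+hi)[0]/2+y*(lo+hi)[1]/2; print("   ctr",ctr.round(4), "x",x.round(3))
    # bystanders tall things around
    P=p[np.isfinite(p).all(2)]
    near=P[(np.hypot(P[:,0]-.66,P[:,1]+.0)<.5)&(P[:,2]>.05)]
```

```text
scene green 1786 med [0.574 0.075 0.104] 2/98 [[0.53, -0.002, 0.065], [0.619, 0.149, 0.143]]
   plane n [0.732 0.213 0.647] tilt 49.7 az 16.2 rms 0.0023 xyrect ((574.3180541992188, 73.26704406738281), (72.28140258789062, 159.6546173095703), 17.125680923461914) z [0.064 0.105 0.143]
   ext [-0.053 -0.08  -0.005] [0.053 0.079 0.004]
   ctr [0.5742 0.0735 0.1042] x [ 0.621  0.18  -0.763]
scene blue 387 med [0.622 0.094 0.082] 2/98 [[0.559, -0.007, 0.006], [0.657, 0.181, 0.09]]
scene dark 738 med [0.605 0.105 0.008] 2/98 [[0.458, -0.004, 0.003], [0.646, 0.173, 0.013]]
   plane n [-0.    -0.002  1.   ] tilt 0.1 az -91.5 rms 0.002 xyrect ((552.1521606445312, 66.71795654296875), (165.48504638671875, 194.31680297851562), 16.291519165039062) z [0.004 0.008 0.012]
side green 92 med [0.538 0.067 0.141] 2/98 [[0.518, -0.009, 0.125], [0.572, 0.135, 0.144]]
   plane n [0.556 0.168 0.814] tilt 35.5 az 16.8 rms 0.0017 xyrect ((571.2615966796875, 67.0055923461914), (97.86845397949219, 148.74356079101562), 7.3730082511901855) z [0.076 0.141 0.145]
   ext [-0.011 -0.078 -0.003] [0.112 0.073 0.004]
   ctr [0.5799 0.0749 0.1102] x [ 0.779  0.236 -0.581]
side blue 25 med [0.563 0.11  0.029] 2/98 [[0.551, 0.083, 0.025], [0.621, 0.164, 0.081]]
side dark 0
```

>>> jog_arm:
  moves:
    - {"dz":-0.25,"roll":-1,"grip":-1}
    - {"dz":-0.25,"roll":-1}
    - {"dz":-0.25,"roll":-1}
    - {"dz":-0.25,"roll":-1}
    - {"dz":-0.25,"roll":-1}
    - {"dz":-0.25,"roll":-1}
    - {"dz":-0.25,"roll":-1}
    - {"dz":-0.25,"roll":-1}
  squeeze: 60

```text
schema error: expected keys dx, dy, dz, roll, grip
```

>>> jog_arm:
  moves:
    - {"roll":-1}
    - {"roll":-1}
    - {"roll":-1}
    - {"roll":-1}
    - {"roll":-1}
    - {}
    - {}

```text
schema error: expected keys dx, dy, dz, roll, grip
```

```bash
cat >> h.py <<'E'
from scipy.spatial.transform import Rotation as Rn
A=np.radians(16.5); O=np.array([.574,.0735,0]); B=np.array([[np.cos(A),np.sin(A),0],[-np.sin(A),np.cos(A),0],[0,0,1]])
def st():
    s=r.get_state(); M=Rn.from_quat(s["tcp_rot"]).as_matrix()
    print("t",s["time"],"q",s["qpos"].round(3),"pos",s["tool_pos"].round(4),"hyv",(B@(s["tool_pos"]-O)).round(4),"xaz,yaz",[np.degrees(np.arctan2(M[1,i],M[0,i])).round(1) for i in(0,1)],"z",M[:,2].round(3),"F",s["contact_force"].round(1),"w",round(s["width"],4),"g",round(s["grasp_force"],1))
    return s,M
E
python3 - <<'E'
from h import *
s,M=st()
print((M.T@(np.array([.540,.0634,s["tool_pos"][2]])-s["tool_pos"])/.05).round(2))
E
```

```text
t 0.1 q [-1.016  0.385  0.007 -0.    -1.194 -0.259] pos [ 0.1821 -0.5974  0.2303] hyv [-0.5663 -0.5319  0.2303] xaz,yaz [np.float64(-163.1), np.float64(106.9)] z [-0.001  0.002 -1.   ] F [-0.7 -0.  -0.7] w 0.0855 g 0.0
[-10.7   10.56   0.02]
```

>>> jog_arm:
  moves:
    - {"dx":0,"dy":0,"dz":-0.25,"roll":-1,"grip":-1}
    - {"dx":0,"dy":0,"dz":-0.25,"roll":-1,"grip":-1}
    - {"dx":0,"dy":0,"dz":-0.25,"roll":-1,"grip":-1}
    - {"dx":0,"dy":0,"dz":-0.25,"roll":-1,"grip":-1}
    - {"dx":0,"dy":0,"dz":-0.25,"roll":-1,"grip":-1}
    - {"dx":0,"dy":0,"dz":-0.25,"roll":-1,"grip":-1}
    - {"dx":0,"dy":0,"dz":-0.25,"roll":-1,"grip":-1}
    - {"dx":0,"dy":0,"dz":-0.25,"roll":-1,"grip":-1}
  squeeze: 60

```text
time: 0.77
tool_pos: [0.1821, -0.5976, 0.3313]
tcp_rot: [-0.59, 0.808, 0.001, 0.0]
contact_force: [-0.2, 0.2, 0.1]
width: 0.0856
grasp_force: 0.0
```

>>> jog_arm:
  moves:
    - {"dx":0,"dy":0,"dz":0,"roll":-1,"grip":-1}
    - {"dx":0,"dy":0,"dz":0,"roll":-1,"grip":-1}
    - {"dx":0,"dy":0,"dz":0,"roll":-1,"grip":-1}
    - {"dx":0,"dy":0,"dz":0,"roll":-1,"grip":-1}
    - {"dx":0,"dy":0,"dz":0,"roll":-1,"grip":-1}
    - {"dx":0,"dy":0,"dz":0,"roll":0,"grip":-1}

```text
time: 1.27
tool_pos: [0.1822, -0.5976, 0.3307]
tcp_rot: [0.801, -0.599, -0.001, -0.0]
contact_force: [-0.3, -0.2, 0.2]
width: 0.0853
grasp_force: 0.0
```

Run:
```python
from h import *
s,M=st()
print((M.T@(np.array([.540,.0634,s["tool_pos"][2]])-s["tool_pos"])/.05).round(2))
```

```text
t 1.2667 q [-1.016  0.339  0.184 -0.    -1.417  1.303] pos [ 0.1822 -0.5976  0.3307] hyv [-0.5663 -0.5322  0.3307] xaz,yaz [np.float64(-73.6), np.float64(-163.6)] z [-0.     0.001 -1.   ] F [-0.3 -0.2  0.2] w 0.0853 g 0.0
[-1.065e+01 -1.061e+01  1.000e-02]
```

>>> jog_arm:
  moves:
    - {"dx":-0.5,"dy":-0.5,"dz":0,"roll":0,"grip":-1}
    - {"dx":-0.5,"dy":-0.5,"dz":0,"roll":0,"grip":-1}
    - {"dx":-0.5,"dy":-0.5,"dz":0,"roll":0,"grip":-1}
    - {"dx":-0.5,"dy":-0.5,"dz":0,"roll":0,"grip":-1}
    - {"dx":-0.5,"dy":-0.5,"dz":0,"roll":0,"grip":-1}
    - {"dx":-0.5,"dy":-0.5,"dz":0,"roll":0,"grip":-1}
    - {"dx":-0.5,"dy":-0.5,"dz":0,"roll":0,"grip":-1}
    - {"dx":-0.5,"dy":-0.5,"dz":0,"roll":0,"grip":-1}

```text
time: 1.93
tool_pos: [0.3182, -0.348, 0.3312]
tcp_rot: [0.799, -0.601, -0.0, -0.0]
contact_force: [1.1, -0.1, 0.3]
width: 0.0854
grasp_force: 0.0
```

>>> jog_arm:
  moves:
    - {"dx":-0.5,"dy":-0.5,"dz":0,"roll":0,"grip":-1}
    - {"dx":-0.5,"dy":-0.5,"dz":0,"roll":0,"grip":-1}
    - {"dx":-0.5,"dy":-0.5,"dz":0,"roll":0,"grip":-1}
    - {"dx":-0.5,"dy":-0.5,"dz":0,"roll":0,"grip":-1}
    - {"dx":-0.5,"dy":-0.5,"dz":0,"roll":0,"grip":-1}
    - {"dx":-0.5,"dy":-0.5,"dz":0,"roll":0,"grip":-1}
    - {"dx":-0.5,"dy":-0.5,"dz":0,"roll":0,"grip":-1}
    - {"dx":-0.5,"dy":-0.5,"dz":0,"roll":0,"grip":-1}

```text
time: 2.6
tool_pos: [0.4539, -0.0997, 0.3313]
tcp_rot: [0.799, -0.601, 0.0, -0.0]
contact_force: [1.1, -1.4, 0.1]
width: 0.0854
grasp_force: 0.0
```

>>> jog_arm:
  moves:
    - {"dx":-0.5,"dy":-0.5,"dz":0,"roll":0,"grip":-1}
    - {"dx":-0.5,"dy":-0.5,"dz":0,"roll":0,"grip":-1}
    - {"dx":-0.5,"dy":-0.5,"dz":0,"roll":0,"grip":-1}
    - {"dx":-0.5,"dy":-0.5,"dz":0,"roll":0,"grip":-1}
    - {"dx":-0.5,"dy":-0.5,"dz":0,"roll":0,"grip":-1}
    - {"dx":-0.15,"dy":-0.1,"dz":0,"roll":0,"grip":-1}
    - {"dx":0,"dy":0,"dz":0,"roll":0,"grip":-1}
    - {"dx":0,"dy":0,"dz":0,"roll":0,"grip":-1}

```text
time: 3.27
tool_pos: [0.5408, 0.0624, 0.3307]
tcp_rot: [0.8, -0.6, -0.0, 0.001]
contact_force: [-1.1, 0.1, 0.6]
width: 0.0856
grasp_force: 0.0
```

Run:
```python
from h import *
s,M=st()
im,d,p,c=shot("wrist"); cv2.imwrite("pics/w1.png",im[:,:,::-1])
hsv=cv2.cvtColor(im,cv2.COLOR_RGB2HSV)
m=(cv2.inRange(hsv,(45,70,30),(85,255,255))>0)
q=p[m];q=q[np.isfinite(q).all(1)]; q=q[(q[:,2]>.05)&(q[:,2]<.2)]
c=np.median(q,0)
for _ in range(4):
    U,S,V=np.linalg.svd(q-c,full_matrices=False); nn=V[2]*np.sign(V[2][2]); e=(q-c)@nn; q=q[abs(e)<max(.004,2*e.std())]; c=q.mean(0)
a=(q-O)@B.T
print(len(q),nn.round(3),"tilt",np.degrees(np.arccos(nn[2])),"az",np.degrees(np.arctan2(nn[1],nn[0])),"h,y,v lo",a.min(0).round(4),"hi",a.max(0).round(4),cv2.minAreaRect((q[:,:2]*1000).astype(np.float32)))
```

```text
t 3.2667 q [ 0.413  0.193 -0.014 -0.    -1.365 -0.129] pos [0.5408 0.0624 0.3307] hyv [-0.035  -0.0012  0.3307] xaz,yaz [np.float64(-73.7), np.float64(-163.7)] z [-0.001 -0.001 -1.   ] F [-1.1  0.1  0.6] w 0.0856 g 0.0
10346 [0.733 0.213 0.646] tilt 49.74461729999436 az 16.17708167368566 h,y,v lo [-0.0383 -0.0819  0.0566] hi [0.0363 0.0776 0.1451] ((573.5162963867188, 70.9306869506836), (74.37842559814453, 159.46585083007812), 16.214609146118164)
```

View pics/w1.png

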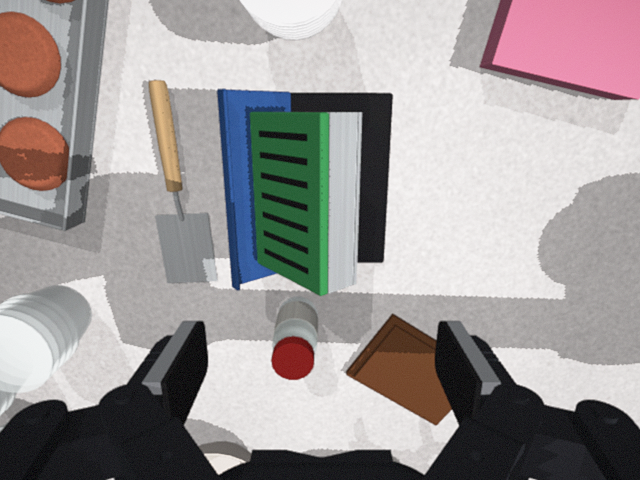

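The wrist view shows the green board at columns 250–328, with the tin's side and bottom (grey) behind it at 330–360. The spatula, spice jar and cups stand clear. The board fit agrees with the first estimate to about 2 mm, so I'll descend with the fingers either side of the pair.

>>> jog_arm:
  moves:
    - {"dx":0,"dy":0,"dz":0.6,"roll":0,"grip":-1}
    - {"dx":0,"dy":0,"dz":0.6,"roll":0,"grip":-1}
    - {"dx":0,"dy":0,"dz":0.6,"roll":0,"grip":-1}
    - {"dx":0,"dy":0,"dz":0.6,"roll":0,"grip":-1}
    - {"dx":0,"dy":0.02,"dz":0.6,"roll":0,"grip":-1}
    - {"dx":0,"dy":0,"dz":0.6,"roll":0,"grip":-1}
    - {"dx":0,"dy":0,"dz":0.3,"roll":0,"grip":-1}
    - {"dx":0,"dy":0,"dz":0,"roll":0,"grip":-1}

```text
time: 3.98
tool_pos: [0.5371, 0.0597, 0.133]
tcp_rot: [0.799, -0.601, -0.002, 0.003]
contact_force: [-0.7, -0.1, 0.2]
width: 0.0854
grasp_force: 0.0
```

Run:
```python
from h import *
st()
```

```text
t 3.9833 q [ 0.41   0.34  -0.331 -0.001 -0.908 -0.128] pos [0.5371 0.0597 0.133 ] hyv [-0.0393 -0.0028  0.133 ] xaz,yaz [np.float64(-73.9), np.float64(-163.9)] z [-0.008 -0.002 -1.   ] F [-0.7 -0.1  0.2] w 0.0854 g 0.0
```

>>> jog_arm:
  moves:
    - {"dx":0,"dy":0,"dz":0,"roll":0,"grip":-1}
    - {"dx":0,"dy":0,"dz":0,"roll":0,"grip":-1}
    - {"dx":0,"dy":-0.05,"dz":0.2,"roll":0,"grip":-1}
    - {"dx":0,"dy":0,"dz":0.2,"roll":0,"grip":-1}
    - {"dx":0,"dy":0,"dz":0.2,"roll":0,"grip":-1}
    - {"dx":0,"dy":0,"dz":0.2,"roll":0,"grip":-1}
    - {"dx":0,"dy":0,"dz":0,"roll":0,"grip":-1}
    - {"dx":0,"dy":0,"dz":0,"roll":0,"grip":-1}

```text
time: 4.65
tool_pos: [0.542, 0.0624, 0.0953]
tcp_rot: [0.8, -0.599, -0.001, 0.001]
contact_force: [0.3, 0.3, -0.1]
width: 0.0856
grasp_force: 0.0
```

Run:
```python
from h import *
st()
im,d,p,c=shot("side"); 
cv2.imwrite("pics/s2.png",cv2.resize(im[150:340,200:440,::-1],None,fx=2.5,fy=2.5))
```

```text
t 4.65 q [ 0.412  0.392 -0.365  0.    -0.816 -0.127] pos [0.542  0.0624 0.0953] hyv [-0.0338 -0.0015  0.0953] xaz,yaz [np.float64(-73.7), np.float64(-163.7)] z [-0.002 -0.001 -1.   ] F [ 0.3  0.3 -0.1] w 0.0856 g 0.0
```

View pics/s2.png

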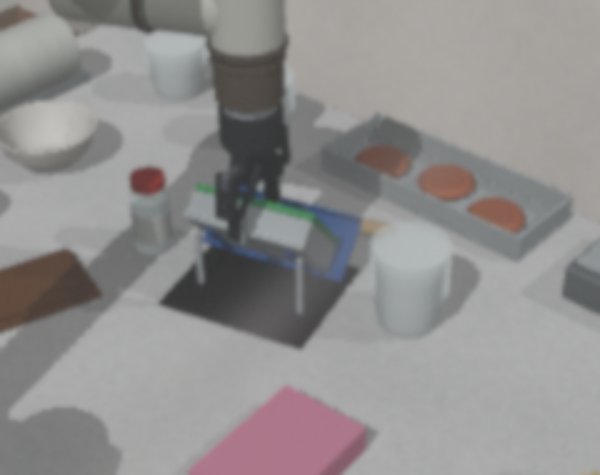

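The rear finger is in behind the tin's upper edge (s2 at about (235,215)), centred between the rails. Next I'll lower a little and close to a light straddle, then tilt the pair up by moving forward, up and closing together.

>>> jog_arm:
  moves:
    - {"dx":0,"dy":0.02,"dz":0.1,"roll":0,"grip":-0.85}
    - {"dx":0,"dy":0,"dz":0,"roll":0,"grip":-0.73}
    - {"dx":0,"dy":0,"dz":0,"roll":0,"grip":-0.68}
    - {"dx":0,"dy":-0.08,"dz":-0.1,"roll":0,"grip":-0.64}
    - {"dx":0,"dy":-0.08,"dz":-0.12,"roll":0,"grip":-0.57}
    - {"dx":0,"dy":-0.12,"dz":-0.08,"roll":0,"grip":-0.5}
    - {"dx":0,"dy":-0.12,"dz":-0.08,"roll":0,"grip":-0.45}
    - {"dx":0,"dy":0,"dz":0,"roll":0,"grip":-0.45}
  squeeze: 30

```text
time: 5.37
tool_pos: [0.5582, 0.0667, 0.1113]
tcp_rot: [0.8, -0.6, -0.002, 0.003]
contact_force: [-4.9, -1.6, 3.9]
width: 0.062
grasp_force: 2.8
```

Run:
```python
from h import *
st()
im,d,p,c=shot("side"); im2,d,p,c=shot("scene")
cv2.imwrite("pics/s3.png",np.hstack([cv2.resize(im[160:320,230:390,::-1],(400,400)),cv2.resize(im2[180:300,270:390,::-1],(400,400))]))
```

```text
t 5.3667 q [ 0.407  0.398 -0.304 -0.    -0.876 -0.122] pos [0.5582 0.0667 0.1113] hyv [-0.0171 -0.0021  0.1113] xaz,yaz [np.float64(-73.7), np.float64(-163.7)] z [-0.007 -0.003 -1.   ] F [-4.9 -1.6  3.9] w 0.062 g 2.8
```

View pics/s3.png

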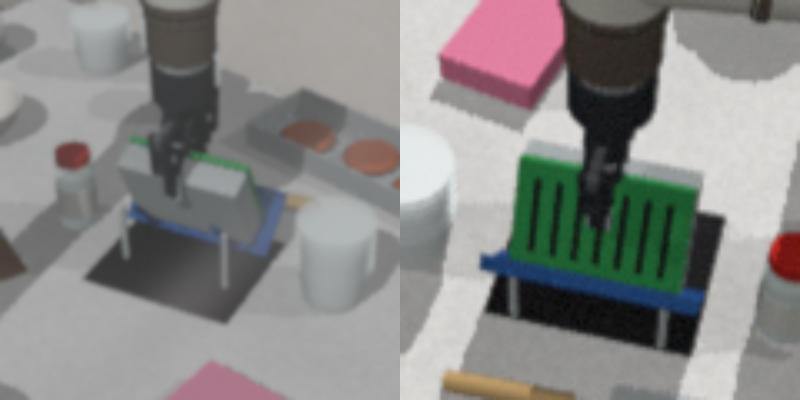

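The pair is tilting up closed and straddled in both views. I'll carry on to vertical and then clamp.

>>> jog_arm:
  moves:
    - {"dx":0,"dy":-0.13,"dz":-0.06,"roll":0,"grip":-0.38}
    - {"dx":0,"dy":-0.13,"dz":-0.06,"roll":0,"grip":-0.31}
    - {"dx":0,"dy":-0.15,"dz":-0.06,"roll":0,"grip":-0.22}
    - {"dx":0,"dy":-0.15,"dz":-0.06,"roll":0,"grip":-0.12}
    - {"dx":0,"dy":0,"dz":0,"roll":0,"grip":-0.06}
    - {"dx":0,"dy":0,"dz":0,"roll":0,"grip":0.1}
    - {"dx":0,"dy":0,"dz":0,"roll":0,"grip":0.2}
  squeeze: 40

```text
time: 6.05
tool_pos: [0.5887, 0.076, 0.1234]
tcp_rot: [0.8, -0.599, 0.001, -0.001]
contact_force: [-2.1, -0.6, 5.6]
width: 0.0454
grasp_force: 40.9
```

Run:
```python
from h import *
st()
im,d,p,c=shot("side"); im2,d,p,c=shot("scene")
cv2.imwrite("pics/s4.png",np.hstack([cv2.resize(im[160:320,230:390,::-1],(400,400)),cv2.resize(im2[180:300,270:390,::-1],(400,400))]))
```

```text
t 6.05 q [ 0.401  0.427 -0.219  0.001 -0.923 -0.117] pos [0.5887 0.076  0.1234] hyv [ 0.0148 -0.0018  0.1234] xaz,yaz [np.float64(-73.7), np.float64(-163.7)] z [ 0.002  0.    -1.   ] F [-2.1 -0.6  5.6] w 0.0454 g 40.9
```

View pics/s4.png

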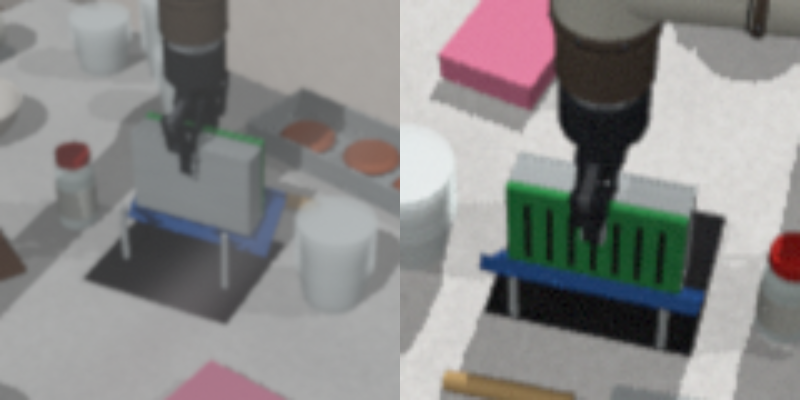

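The pair is clamped upright (45.4 mm, 41 N). Now I'll tighten the grip, lift, and start the half turn.

>>> jog_arm:
  moves:
    - {"dx":0,"dy":0,"dz":0,"roll":0,"grip":0.3}
    - {"dx":0,"dy":0,"dz":-0.1,"roll":0,"grip":0.3}
    - {"dx":0,"dy":0,"dz":-0.3,"roll":0,"grip":0.3}
    - {"dx":0,"dy":0,"dz":-0.4,"roll":0,"grip":0.3}
    - {"dx":0,"dy":0,"dz":-0.5,"roll":0,"grip":0.3}
    - {"dx":0,"dy":0,"dz":-0.5,"roll":0,"grip":0.3}
    - {"dx":0,"dy":0,"dz":-0.4,"roll":0,"grip":0.3}
    - {"dx":0,"dy":0,"dz":-0.2,"roll":0,"grip":0.3}
  squeeze: 80

```text
time: 6.82
tool_pos: [0.5887, 0.0764, 0.2442]
tcp_rot: [0.8, -0.599, 0.001, -0.002]
contact_force: [-0.4, -0.3, -3.4]
width: 0.0451
grasp_force: 82.4
```

>>> jog_arm:
  moves:
    - {"dx":0,"dy":0,"dz":0,"roll":-0.3,"grip":0.3}
    - {"dx":0,"dy":0,"dz":0,"roll":-0.7,"grip":0.3}
    - {"dx":0,"dy":0,"dz":0,"roll":-1,"grip":0.3}
    - {"dx":0,"dy":0,"dz":0,"roll":-1,"grip":0.3}
    - {"dx":0,"dy":0,"dz":0,"roll":-1,"grip":0.3}
    - {"dx":0,"dy":0,"dz":0,"roll":-1,"grip":0.3}
    - {"dx":0,"dy":0,"dz":0,"roll":-1,"grip":0.3}
    - {"dx":0,"dy":0,"dz":0,"roll":-1,"grip":0.3}

```text
time: 7.48
tool_pos: [0.587, 0.0761, 0.2401]
tcp_rot: [0.976, -0.218, -0.002, 0.0]
contact_force: [0.8, 0.3, -4.8]
width: 0.045
grasp_force: 82.3
```

Run:
```python
from h import *
st()
im,d,p,c=shot("side"); im2,d,p,c=shot("scene")
cv2.imwrite("pics/s5.png",np.hstack([cv2.resize(im[120:320,210:410,::-1],(400,400)),cv2.resize(im2[150:300,250:400,::-1],(400,400))]))
```

```text
t 7.4833 q [ 4.02e-01  3.24e-01 -6.00e-02 -1.00e-03 -1.19e+00  7.30e-01] pos [0.587  0.0761 0.2401] hyv [ 0.0132 -0.0012  0.2401] xaz,yaz [np.float64(-25.2), np.float64(-115.2)] z [-0.003  0.    -1.   ] F [ 0.8  0.3 -4.8] w 0.045 g 82.3
```

View pics/s5.png

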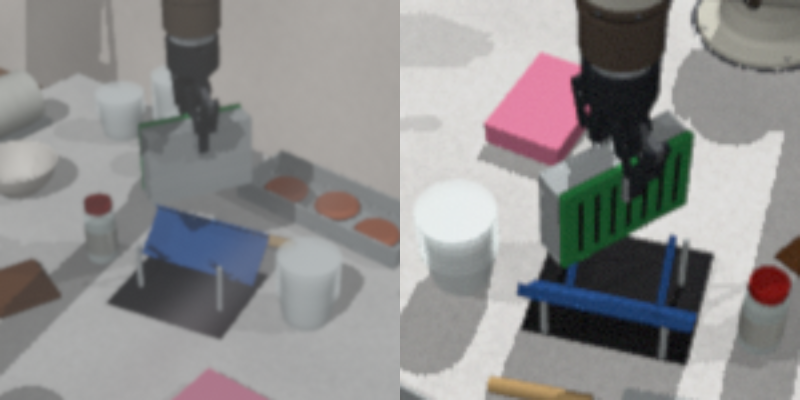

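The pair is held closed and clear of the cups and jar (s5 right panel, board at about (630,195)). I'll finish the half turn: 19.2 more units.

>>> jog_arm:
  moves:
    - {"dx":0,"dy":0,"dz":0,"roll":-1,"grip":0.3}
    - {"dx":0,"dy":0,"dz":0,"roll":-1,"grip":0.3}
    - {"dx":0,"dy":0,"dz":0,"roll":-1,"grip":0.3}
    - {"dx":0,"dy":0,"dz":0,"roll":-1,"grip":0.3}
    - {"dx":0,"dy":0,"dz":0,"roll":-1,"grip":0.3}
    - {"dx":0,"dy":0,"dz":0,"roll":-1,"grip":0.3}
    - {"dx":0,"dy":0,"dz":0,"roll":-1,"grip":0.3}
    - {"dx":0,"dy":0,"dz":0,"roll":-1,"grip":0.3}

```text
time: 8.25
tool_pos: [0.5872, 0.076, 0.241]
tcp_rot: [0.967, 0.255, -0.001, -0.0]
contact_force: [0.6, 0.5, -4.1]
width: 0.0452
grasp_force: 82.3
```

>>> jog_arm:
  moves:
    - {"dx":0,"dy":0,"dz":0,"roll":-1,"grip":0.3}
    - {"dx":0,"dy":0,"dz":0,"roll":-1,"grip":0.3}
    - {"dx":0,"dy":0,"dz":0,"roll":-1,"grip":0.3}
    - {"dx":0,"dy":0,"dz":0,"roll":-1,"grip":0.3}
    - {"dx":0,"dy":0,"dz":0,"roll":-1,"grip":0.3}
    - {"dx":0,"dy":0,"dz":0,"roll":-1,"grip":0.3}
    - {"dx":0,"dy":0,"dz":0,"roll":-1,"grip":0.3}
    - {"dx":0,"dy":0,"dz":0,"roll":-1,"grip":0.3}

```text
time: 8.92
tool_pos: [0.5872, 0.076, 0.2409]
tcp_rot: [0.74, 0.673, -0.001, -0.001]
contact_force: [-0.6, 0.1, -4.5]
width: 0.0453
grasp_force: 82.3
```

>>> jog_arm:
  moves:
    - {"dx":0,"dy":0,"dz":0,"roll":-1,"grip":0.3}
    - {"dx":0,"dy":0,"dz":0,"roll":-1,"grip":0.3}
    - {"dx":0,"dy":0,"dz":0,"roll":-0.8,"grip":0.3}
    - {"dx":0,"dy":0,"dz":0,"roll":-0.3,"grip":0.3}
    - {"dx":0,"dy":0,"dz":0,"roll":0,"grip":0.3}
    - {"dx":0,"dy":0,"dz":0,"roll":0,"grip":0.3}

```text
time: 9.42
tool_pos: [0.5873, 0.0759, 0.2413]
tcp_rot: [0.605, 0.796, -0.001, -0.001]
contact_force: [0.4, 0.2, -4.3]
width: 0.0452
grasp_force: 82.3
```

Run:
```python
from h import *
s,M=st()
im2,d,p,c=shot("scene"); im3,_,pw,_=shot("wrist"); im,_,ps,_=shot("side")
cv2.imwrite("pics/s6.png",np.hstack([cv2.resize(im[120:320,210:410,::-1],(400,400)),cv2.resize(im2[150:300,250:400,::-1],(400,400))]))
for n,q in(("scene",p),("side",ps),("wrist",pw)):
    q=q[np.isfinite(q).all(2)]; a=(q-O)@B.T
    a=a[(abs(a[:,0]-.014)<.08)&(abs(a[:,1])<.1)&(a[:,2]>.14)]
    k=a[abs(a[:,1])>.025]  # beside the fingers
    if len(k)>20: print(n,len(k),"lo",np.percentile(k,1,0).round(4),"hi",np.percentile(k,99,0).round(4))
```

```text
t 9.4167 q [ 4.010e-01  3.230e-01 -5.900e-02 -1.000e-03 -1.191e+00  3.012e+00] pos [0.5873 0.0759 0.2413] hyv [ 0.0135 -0.0015  0.2413] xaz,yaz [np.float64(105.6), np.float64(15.6)] z [-0.002 -0.    -1.   ] F [ 0.4  0.2 -4.3] w 0.0452 g 82.3
scene 3730 lo [-0.0071 -0.0775  0.1782] hi [0.051  0.0981 0.5957]
side 3520 lo [-0.0369 -0.0827  0.1812] hi [0.0337 0.0983 0.5928]
wrist 36154 lo [-0.0072  0.0256  0.267 ] hi [0.0375 0.0782 0.2887]
```

View pics/s6.png

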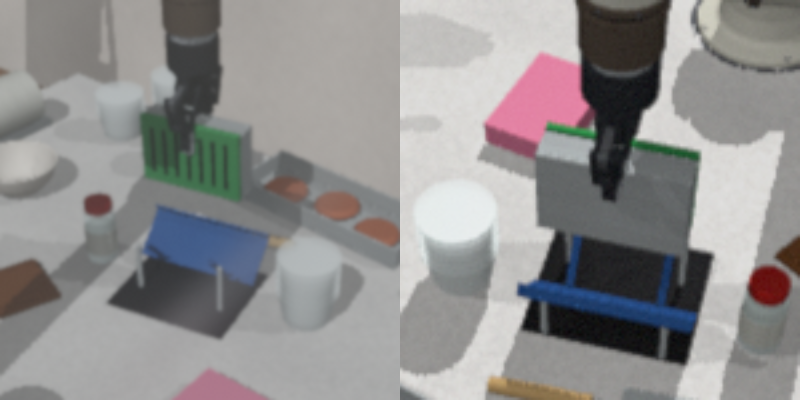

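Turned over: the board now faces the robot and the tin faces outward (s6, both panels), still flush. Next I'll lower onto the ledge at the spot it was lifted from.

>>> jog_arm:
  moves:
    - {"dx":0,"dy":0.01,"dz":0.3,"roll":-0.1,"grip":0.3}
    - {"dx":0,"dy":0,"dz":0.5,"roll":0,"grip":0.3}
    - {"dx":0,"dy":0,"dz":0.5,"roll":0,"grip":0.3}
    - {"dx":0,"dy":0,"dz":0.4,"roll":0,"grip":0.3}
    - {"dx":0,"dy":0,"dz":0.3,"roll":0,"grip":0.3}
    - {"dx":0,"dy":0,"dz":0.15,"roll":0,"grip":0.3}
    - {"dx":0,"dy":0,"dz":0,"roll":0,"grip":0.3}
    - {"dx":0,"dy":0,"dz":0,"roll":0,"grip":0.3}

```text
time: 10.23
tool_pos: [0.5887, 0.076, 0.1352]
tcp_rot: [0.599, 0.801, 0.0, 0.0]
contact_force: [-0.8, 2.5, 0.4]
width: 0.0452
grasp_force: 85.9
```

Run:
```python
from h import *
st()
```

```text
t 10.2333 q [ 4.010e-01  4.150e-01 -2.040e-01  1.000e-03 -9.510e-01  3.027e+00] pos [0.5887 0.076  0.1352] hyv [ 0.0148 -0.0017  0.1352] xaz,yaz [np.float64(106.5), np.float64(16.5)] z [ 0.001 -0.    -1.   ] F [-0.8  2.5  0.4] w 0.0452 g 85.9
```

>>> jog_arm:
  moves:
    - {"dx":0,"dy":0,"dz":0,"roll":0,"grip":0.3}
    - {"dx":0,"dy":0,"dz":0,"roll":0,"grip":0.3}

```text
time: 10.4
tool_pos: [0.5891, 0.0763, 0.1364]
tcp_rot: [0.599, 0.801, 0.001, 0.001]
contact_force: [1.0, -4.2, -7.6]
width: 0.0454
grasp_force: 85.5
```

Run:
```python
from h import *
s,M=st(); print(s["ft_torque"])
im2,d,p,c=shot("scene"); im,_,ps,_=shot("side"); im3,_,pw,_=shot("wrist")
for n,I,q in(("scene",im2,p),("side",im,ps),("wrist",im3,pw)):
    ok=np.isfinite(q).all(2); a=(q-O)@B.T
    hsv=cv2.cvtColor(I,cv2.COLOR_RGB2HSV); bl=cv2.inRange(hsv,(100,100,30),(130,255,255))>0
    if n!="wrist":
        m=ok&~bl&(a[...,2]>.04)&(a[...,2]<.2)&(abs(a[...,1])<.1)
        if n=="scene": m&=(a[...,0]>.025)&(a[...,0]<.05)
        else: m&=(a[...,0]>-.02)&(a[...,0]<.02)
        for y in(-.07,-.05,-.03,.03,.05,.07):
            k=a[m&(abs(a[...,1]-y)<.01)]
            if len(k)>5: print(n,"y",y,len(k),"h lo/hi",np.percentile(k[:,0],[5,95]).round(3),"v",np.percentile(k[:,2],[1,99]).round(3), "dh/dv",np.polyfit(k[:,2],k[:,0],1)[0].round(3))
    else:
        m=ok&(a[...,2]>.15)&(a[...,2]<.2)&(abs(a[...,1])>.025)&(abs(a[...,1])<.1); k=a[m]; print(n,len(k),np.percentile(k,[1,50,99],0).round(4).tolist())
        print("slope along y",np.polyfit(k[:,1],k[:,2],1))
```

```text
t 10.4 q [ 0.401  0.413 -0.203  0.    -0.951  3.027] pos [0.5891 0.0763 0.1364] hyv [ 0.0153 -0.0016  0.1364] xaz,yaz [np.float64(106.5), np.float64(16.5)] z [ 0.003  0.001 -1.   ] F [ 1.  -4.2 -7.6] w 0.0454 g 85.5
[-0.9041633  -0.475738   -0.07438332]
scene y -0.07 178 h lo/hi [0.03  0.042] v [0.073 0.182] dh/dv -0.045
scene y -0.05 175 h lo/hi [0.03  0.041] v [0.073 0.182] dh/dv -0.048
scene y -0.03 177 h lo/hi [0.033 0.042] v [0.072 0.181] dh/dv -0.03
scene y 0.03 187 h lo/hi [0.029 0.042] v [0.072 0.182] dh/dv -0.04
scene y 0.05 190 h lo/hi [0.03  0.042] v [0.071 0.182] dh/dv -0.039
scene y 0.07 194 h lo/hi [0.029 0.042] v [0.072 0.183] dh/dv -0.042
side y -0.07 233 h lo/hi [-0.011  0.016] v [0.04  0.183] dh/dv -0.037
side y -0.05 220 h lo/hi [-0.011  0.016] v [0.042 0.184] dh/dv -0.014
side y -0.03 203 h lo/hi [-0.011  0.011] v [0.049 0.184] dh/dv 0.028
side y 0.03 148 h lo/hi [-0.011 -0.003] v [0.074 0.182] dh/dv -0.029
side y 0.05 183 h lo/hi [-0.011  0.001] v [0.074 0.184] dh/dv 0.036
side y 0.07 158 h lo/hi [-0.01   0.011] v [0.074 0.183] dh/dv 0.063
wrist 36090 [[-0.0068, 0.0257, 0.1769], [0.015, 0.055, 0.1791], [0.0379, 0.0779, 0.1837]]
slope along y [-0.01204479  0.18021958]
```

It's still 11 mm above the ledge; the force reading was only swing. Lowering gently.

>>> jog_arm:
  moves:
    - {"dx":0,"dy":-0.04,"dz":0.05,"roll":0,"grip":0.3}
    - {"dx":0,"dy":0,"dz":0.05,"roll":0,"grip":0.3}
    - {"dx":0,"dy":0,"dz":0.05,"roll":0,"grip":0.3}
    - {"dx":0,"dy":0,"dz":0.03,"roll":0,"grip":0.3}
    - {"dx":0,"dy":0,"dz":0.03,"roll":0,"grip":0.3}
    - {"dx":0,"dy":0,"dz":0,"roll":0,"grip":0.3}

```text
time: 11.05
tool_pos: [0.585, 0.0748, 0.1242]
tcp_rot: [0.599, 0.801, -0.002, -0.001]
contact_force: [-3.6, -1.3, -0.0]
width: 0.0451
grasp_force: 86.5
```

Run:
```python
from h import *
st()
```

```text
t 11.05 q [ 0.402  0.423 -0.223  0.    -0.929  3.027] pos [0.585  0.0748 0.1242] hyv [ 0.0109 -0.0019  0.1242] xaz,yaz [np.float64(106.5), np.float64(16.5)] z [-0.003 -0.001 -1.   ] F [-3.6 -1.3 -0. ] w 0.0451 g 86.5
```

Contact is confirmed: the ledge carries the weight. Now I'll reverse the tilt, opening gradually while moving back and down.

>>> jog_arm:
  moves:
    - {"dx":0,"dy":0,"dz":0.01,"roll":0,"grip":-0.11}
    - {"dx":0,"dy":-0.07,"dz":0.03,"roll":0,"grip":-0.16}
    - {"dx":0,"dy":-0.07,"dz":0.03,"roll":0,"grip":-0.19}
    - {"dx":0,"dy":-0.07,"dz":0.03,"roll":0,"grip":-0.24}
    - {"dx":0,"dy":-0.07,"dz":0.03,"roll":0,"grip":-0.275}
    - {"dx":0,"dy":-0.06,"dz":0.03,"roll":0,"grip":-0.31}
    - {"dx":0,"dy":-0.06,"dz":0.03,"roll":0,"grip":-0.35}
    - {"dx":0,"dy":0,"dz":0,"roll":0,"grip":-0.35}
  squeeze: 25

```text
time: 11.72
tool_pos: [0.5664, 0.0695, 0.1146]
tcp_rot: [0.599, 0.801, -0.0, -0.0]
contact_force: [-0.1, 0.4, 0.1]
width: 0.0576
grasp_force: 0.0
```

```bash
cat > m.py <<'E'
from h import *
s,M=st()
im2,d,p,c=shot("scene"); im,_,ps,_=shot("side")
for n,I,q in(("scene",im2,p),("side",im,ps)):
    ok=np.isfinite(q).all(2); a=(q-O)@B.T
    hsv=cv2.cvtColor(I,cv2.COLOR_RGB2HSV); bl=cv2.inRange(hsv,(100,100,30),(130,255,255))>0
    m=ok&~bl&(a[...,2]>.058)&(a[...,2]<.2)&(abs(a[...,1])<.072)&(abs(a[...,1])>.025)&(abs(a[...,0])<.08)
    k=a[m]; c=np.median(k,0)
    for _ in range(8):
        U,S,V=np.linalg.svd(k-c,full_matrices=False); nn=V[2]*np.sign(V[2][0]); e=(a[m]-c)@nn; k=a[m][abs(e)<.004]; c=k.mean(0)
    print(n,len(k),"n(h,y,v)",nn.round(3),"theta",np.degrees(np.arctan2(nn[0],nn[2])).round(1),"ctr",c.round(4),"lo/hi",np.percentile(k,[1,99],0).round(4).tolist())
    m2=m&(a[...,2]>.05); f=lambda y: np.percentile(a[m2&(abs(a[...,1]-y)<.01)][:,2],99).round(4)
    print("   top v at y=-.06,-.04,.04,.06",[f(y) for y in(-.06,-.04,.04,.06)])
cv2.imwrite("pics/last.png",np.hstack([cv2.resize(im[120:320,210:410,::-1],(400,400)),cv2.resize(im2[150:300,250:400,::-1],(400,400))]))
E
python3 m.py
```

```text
t 11.7167 q [ 0.406  0.404 -0.284 -0.    -0.884  3.023] pos [0.5664 0.0695 0.1146] hyv [-0.0084 -0.0016  0.1146] xaz,yaz [np.float64(106.5), np.float64(16.5)] z [-0.001 -0.    -1.   ] F [-0.1  0.4  0.1] w 0.0576 g 0.0
scene 815 n(h,y,v) [ 0.99  -0.004  0.14 ] theta 81.9 ctr [0.0214 0.0012 0.1139] lo/hi [[0.0114, -0.0711, 0.0599], [0.0302, 0.0709, 0.1642]]
   top v at y=-.06,-.04,.04,.06 [np.float64(0.1649), np.float64(0.1643), np.float64(0.1643), np.float64(0.1636)]
side 617 n(h,y,v) [ 0.99  -0.005  0.139] theta 82.0 ctr [-0.0253 -0.0024  0.1124] lo/hi [[-0.0345, -0.0713, 0.0597], [-0.0164, 0.0708, 0.1613]]
   top v at y=-.06,-.04,.04,.06 [np.float64(0.1636), np.float64(0.1636), np.float64(0.1623), np.float64(0.1621)]
```

The pair is still closed (46 mm thick between fitted planes) and leaning at 82°, standing in the V with no finger force. I'll push its top back with the front finger, a little higher up.

>>> jog_arm:
  moves:
    - {"dx":0,"dy":0,"dz":-0.2,"roll":0,"grip":-0.35}
    - {"dx":0,"dy":-0.06,"dz":0,"roll":0,"grip":-0.36}
    - {"dx":0,"dy":-0.06,"dz":0,"roll":0,"grip":-0.37}
    - {"dx":0,"dy":-0.06,"dz":0.03,"roll":0,"grip":-0.39}
    - {"dx":0,"dy":-0.06,"dz":0.03,"roll":0,"grip":-0.42}
    - {"dx":0,"dy":-0.06,"dz":0.03,"roll":0,"grip":-0.45}
    - {"dx":0,"dy":-0.06,"dz":0.03,"roll":0,"grip":-0.48}
    - {"dx":0,"dy":0,"dz":0,"roll":0,"grip":-0.48}

```text
time: 12.48
tool_pos: [0.5477, 0.064, 0.1177]
tcp_rot: [0.599, 0.801, -0.002, -0.001]
contact_force: [-1.7, -0.9, -0.8]
width: 0.063
grasp_force: 0.9
```

```bash
python3 m.py
```

```text
t 12.4833 q [ 4.100e-01  3.730e-01 -3.250e-01 -1.000e-03 -8.770e-01  3.019e+00] pos [0.5477 0.064  0.1177] hyv [-0.0279 -0.0017  0.1177] xaz,yaz [np.float64(106.4), np.float64(16.4)] z [-0.004 -0.001 -1.   ] F [-1.7 -0.9 -0.8] w 0.063 g 0.9
scene 942 n(h,y,v) [ 0.88  -0.006  0.476] theta 61.6 ctr [0.0077 0.0004 0.1105] lo/hi [[-0.0192, -0.0708, 0.0636], [0.0333, 0.0712, 0.155]]
   top v at y=-.06,-.04,.04,.06 [np.float64(0.1546), np.float64(0.1548), np.float64(0.1543), np.float64(0.155)]
side 191 n(h,y,v) [0.919 0.084 0.386] theta 67.2 ctr [-0.0422  0.0261  0.1113] lo/hi [[-0.0582, -0.0672, 0.0601], [-0.0178, 0.0711, 0.1434]]
   top v at y=-.06,-.04,.04,.06 [np.float64(0.1559), np.float64(0.1544), np.float64(0.1469), np.float64(0.1559)]
```

It's at 61.6°, exactly along the reverse path, pivoting on the ledge. I'll finish the lean.

>>> jog_arm:
  moves:
    - {"dx":0,"dy":-0.03,"dz":0.05,"roll":0,"grip":-0.53}
    - {"dx":0,"dy":-0.03,"dz":0.08,"roll":0,"grip":-0.58}
    - {"dx":0,"dy":-0.03,"dz":0.1,"roll":0,"grip":-0.64}
    - {"dx":0,"dy":-0.03,"dz":0.1,"roll":0,"grip":-0.7}
    - {"dx":0,"dy":-0.02,"dz":0.1,"roll":0,"grip":-0.76}
    - {"dx":0,"dy":0,"dz":0,"roll":0,"grip":-0.8}
    - {"dx":0,"dy":0,"dz":0,"roll":0,"grip":-0.8}

```text
time: 13.17
tool_pos: [0.5437, 0.0629, 0.0971]
tcp_rot: [0.598, 0.801, 0.0, 0.0]
contact_force: [-1.2, -0.4, 0.1]
width: 0.0768
grasp_force: 0.2
```

```bash
python3 m.py
```

```text
t 13.1667 q [ 0.412  0.391 -0.362  0.    -0.818  3.017] pos [0.5437 0.0629 0.0971] hyv [-0.0321 -0.0016  0.0971] xaz,yaz [np.float64(106.5), np.float64(16.5)] z [ 0.001  0.    -1.   ] F [-1.2 -0.4  0.1] w 0.0768 g 0.2
scene 933 n(h,y,v) [ 0.762 -0.006  0.648] theta 49.6 ctr [-0.0004  0.0008  0.1044] lo/hi [[-0.0342, -0.0712, 0.0644], [0.0341, 0.0711, 0.1439]]
   top v at y=-.06,-.04,.04,.06 [np.float64(0.1441), np.float64(0.143), np.float64(0.1436), np.float64(0.1438)]
side 85 n(h,y,v) [0.447 0.077 0.891] theta 26.6 ctr [-0.0512 -0.0113  0.1182] lo/hi [[-0.0688, -0.0715, 0.0685], [0.0535, 0.0668, 0.1284]]
   top v at y=-.06,-.04,.04,.06 [np.float64(0.1439), np.float64(0.1426), np.float64(0.1426), np.float64(0.1434)]
```

It's flat on the slope, at the same plane as the start. Open fully and withdraw straight up.

>>> jog_arm:
  moves:
    - {"dx":0,"dy":-0.02,"dz":0,"roll":0,"grip":-1}
    - {"dx":0,"dy":0,"dz":0,"roll":0,"grip":-1}
    - {"dx":0,"dy":0,"dz":-0.1,"roll":0,"grip":-1}
    - {"dx":0,"dy":0,"dz":-0.2,"roll":0,"grip":-1}
    - {"dx":0,"dy":0,"dz":-0.4,"roll":0,"grip":-1}
    - {"dx":0,"dy":0,"dz":-0.6,"roll":0,"grip":-1}
    - {"dx":0,"dy":0,"dz":-0.6,"roll":0,"grip":-1}
    - {"dx":0,"dy":0,"dz":-0.6,"roll":0,"grip":-1}

```text
time: 13.93
tool_pos: [0.5421, 0.0623, 0.2249]
tcp_rot: [0.598, 0.801, 0.0, 0.0]
contact_force: [1.0, 0.1, 0.3]
width: 0.0853
grasp_force: 0.0
```

>>> jog_arm:
  moves:
    - {"dx":0,"dy":0,"dz":-0.6,"roll":0,"grip":-1}
    - {"dx":0,"dy":0,"dz":-0.3,"roll":0,"grip":-1}
    - {"dx":0,"dy":0,"dz":0,"roll":0,"grip":-1}
    - {"dx":0,"dy":0,"dz":0,"roll":0,"grip":-1}

```text
time: 14.27
tool_pos: [0.5424, 0.0626, 0.2692]
tcp_rot: [0.599, 0.801, 0.002, 0.001]
contact_force: [0.1, 1.4, -0.1]
width: 0.0853
grasp_force: 0.0
```

```bash
python3 m.py
```

```text
t 14.2667 q [ 0.412  0.223 -0.127 -0.    -1.217  3.017] pos [0.5424 0.0626 0.2692] hyv [-0.0334 -0.0015  0.2692] xaz,yaz [np.float64(106.5), np.float64(16.5)] z [ 0.003  0.002 -1.   ] F [ 0.1  1.4 -0.1] w 0.0853 g 0.0
scene 943 n(h,y,v) [ 0.764 -0.004  0.645] theta 49.8 ctr [-0.0002  0.0009  0.1044] lo/hi [[-0.0338, -0.071, 0.0639], [0.0335, 0.0711, 0.1449]]
   top v at y=-.06,-.04,.04,.06 [np.float64(0.1435), np.float64(0.145), np.float64(0.1443), np.float64(0.1456)]
side 132 n(h,y,v) [0.376 0.015 0.927] theta 22.1 ctr [-0.0224 -0.0029  0.1084] lo/hi [[-0.0657, -0.0716, 0.0719], [0.0615, 0.0712, 0.1271]]
   top v at y=-.06,-.04,.04,.06 [np.float64(0.1433), np.float64(0.1426), np.float64(0.1428), np.float64(0.144)]
```

View pics/last.png

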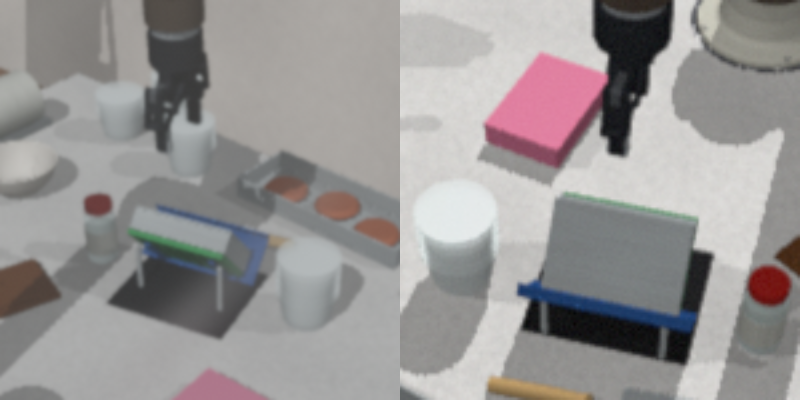

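The tin lies mouth down on top (grey bottom at about (620,255)), with the green board under it on the slope. It sits squarely with its lower edge on the ledge. The gripper is clear and the bystanders haven't moved.

```bash
python3 -c "
from station import r
print(r.job_done())"
```

```text
the job is handed in; nothing more can be done
None
```

The tin and board were turned over together and now lie on the rack with the board on the slope and the tin mouth down on it, lower edges on the ledge; the gripper is clear and the job is handed in (no verdict was returned).

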